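Change over the drill batteries on the chargers

TASK

Change over the batteries: swap the charged teal pack on the teal charger with the flat pack in the teal dock, and likewise the orange pair, so that each flat pack ends on the charger of its own colour and each charged one in the dock of its own colour, all upright and fully down in their wells. A well takes one pack at a time; the bare wooden dock is free for parking a pack on the way. Lower the packs in rather than dropping them, and never put one on the charger of the other colour.

Things in the scene. Friction and masses are not known exactly. Their poses are not given: they have to be found in the camera images.
- teal_charged: Pack, teal cap, gauge on top: 4 green lamps (charged); starts on teal charger. Loose, 0.19 kg, 78 mm tall, stem down. Origin: centre of stem's underside, z up. Black stem 40 (x) by 30 (y) mm up to z = 40, lowest 6 mm stepped in 3 mm; body 60 (x) by 46 (y) mm, z = 40 to 78, coloured above 66. Grip the body from above across y. Fits a well either way round.
- teal_flat: Pack, teal cap, gauge on top: 1 red lamp, 3 grey (flat); starts in teal dock. Loose, 0.19 kg, 78 mm tall, stem down. Origin: centre of stem's underside, z up. Black stem 40 (x) by 30 (y) mm up to z = 40, lowest 6 mm stepped in 3 mm; body 60 (x) by 46 (y) mm, z = 40 to 78, coloured above 66. Grip the body from above across y. Fits a well either way round.
- orange_charged: Pack, orange cap, gauge on top: 4 green lamps (charged); starts on orange charger. Loose, 0.19 kg, 78 mm tall, stem down. Origin: centre of stem's underside, z up. Black stem 40 (x) by 30 (y) mm up to z = 40, lowest 6 mm stepped in 3 mm; body 60 (x) by 46 (y) mm, z = 40 to 78, coloured above 66. Grip the body from above across y. Fits a well either way round.
- orange_flat: Pack, orange cap, gauge on top: 1 red lamp, 3 grey (flat); starts in orange dock. Loose, 0.19 kg, 78 mm tall, stem down. Origin: centre of stem's underside, z up. Black stem 40 (x) by 30 (y) mm up to z = 40, lowest 6 mm stepped in 3 mm; body 60 (x) by 46 (y) mm, z = 40 to 78, coloured above 66. Grip the body from above across y. Fits a well either way round.
- charger_teal: Teal charger, fixed. Origin: on the bench under its well's centre; x points from the well to the raised rear. Housing x = -49 to 105 mm, 98 wide (y); deck z = 50, rear (x > 48) z = 58. Well 46 (x) by 36 (y) mm, 36 deep, bevelled rim, floor at z = 14: a seated pack's origin is there on the well axis, pack x along charger x (or reversed).
- charger_orange: Orange charger, fixed. Origin: on the bench under its well's centre; x points from the well to the raised rear. Housing x = -49 to 105 mm, 98 wide (y); deck z = 50, rear (x > 48) z = 58. Well 46 (x) by 36 (y) mm, 36 deep, bevelled rim, floor at z = 14: a seated pack's origin is there on the well axis, pack x along charger x (or reversed).
- dock_teal: Dock, fixed beech block with teal border on top and teal front. Origin: on the bench under its well's centre. 94 (x) by 82 (y) mm, 45 high. Well 46 (x) by 36 (y) mm, 36 deep, bevelled rim, floor at z = 9: a seated pack's origin is there on the well axis, pack x along dock x (or reversed).
- dock_orange: Dock, fixed beech block with orange border on top and orange front. Origin: on the bench under its well's centre. 94 (x) by 82 (y) mm, 45 high. Well 46 (x) by 36 (y) mm, 36 deep, bevelled rim, floor at z = 9: a seated pack's origin is there on the well axis, pack x along dock x (or reversed).
- dock_spare: Dock, fixed beech block all bare wood, empty: the spare place. Origin: on the bench under its well's centre. 94 (x) by 82 (y) mm, 45 high. Well 46 (x) by 36 (y) mm, 36 deep, bevelled rim, floor at z = 9: a seated pack's origin is there on the well axis, pack x along dock x (or reversed).
Things that resemble listed ones, but are neither listed nor needed, are in the scene too. What is shaped like the orange_flat but blue is not meant.

How it is judged:
At the end, for the whole second after the job is handed in: Each flat pack stands in its own colour's charger and each charged pack in its own colour's dock: within 10 mm of the well's axis, no more than 5 mm above fully seated, tilted less than 0.12 rad, at rest (horizontal distance between teal_charged and dock_teal below 0.01 m and z of teal_charged in the frame of dock_teal below 0.014 m and angle between each of teal_charged, teal_flat, orange_charged, orange_flat's own z axis and vertical below 0.12 rad and linear speed of each of teal_charged, teal_flat, orange_charged, orange_flat below 0.02 m/s and angular speed of each of teal_charged, teal_flat, orange_charged, orange_flat below 0.15 rad/s and horizontal distance between teal_flat and charger_teal below 0.01 m and z of teal_flat in the frame of charger_teal below 0.019 m and horizontal distance between orange_charged and dock_orange below 0.01 m and z of orange_charged in the frame of dock_orange below 0.014 m and horizontal distance between orange_flat and charger_orange below 0.01 m and z of orange_flat in the frame of charger_orange below 0.019 m); the robot touches nothing.
It fails at once if a pack was put on the charger of the other colour ((horizontal distance between teal_charged and charger_orange below 0.025 m and z of teal_charged in the frame of charger_orange below 0.04 m) or (horizontal distance between teal_flat and charger_orange below 0.025 m and z of teal_flat in the frame of charger_orange below 0.04 m) or (horizontal distance between orange_charged and charger_teal below 0.025 m and z of orange_charged in the frame of charger_teal below 0.04 m) or (horizontal distance between orange_flat and charger_teal below 0.025 m and z of orange_flat in the frame of charger_teal below 0.04 m)).
It fails at once if a pack was dropped (moving faster than 0.9 m/s out of the fingers, a fall of about 40 mm) ((linear speed of teal_charged above 0.9 m/s and contact force between teal_charged and the fingers below 0.1 N) or (linear speed of teal_flat above 0.9 m/s and contact force between teal_flat and the fingers below 0.1 N) or (linear speed of orange_charged above 0.9 m/s and contact force between orange_charged and the fingers below 0.1 N) or (linear speed of orange_flat above 0.9 m/s and contact force between orange_flat and the fingers below 0.1 N)).
It also fails if it takes over 125 s, if anything falls off the work surface, if the arm or the gripper's body presses on something with over 40 N, if the wrist force passes 120 N, or if a joint passes its speed limit or range.

ROBOT

A 6-joint arm with a two-finger parallel gripper is mounted at the origin on the work surface. World frame = base frame: x ahead of the robot, y to its left, z up, the work surface at z = 0. Lengths are in m, angles in rad, forces in N, time in s.
With the tool pointing down it reaches from about 0.425 to 0.95 m from the base axis. Payload 3.5 kg.
Tool frame: the origin (TCP) lies midway between the tips of the shut fingers; the grasp point (between the pads) lies 19 mm behind it; z points along the fingers, y is the direction in which the jaws open and shut (so a half turn about z gives the same grasp; the last joint's range is limited). The gripper opens to 85 mm and grips with 20 to 120 N. Pads are 22 mm wide; open, the fingers measure 114 mm over their backs; the gripper's body (76 mm by 85 mm) begins 54 mm behind the grasp point. The pads swing forward as they close: fully open they stand 13 mm farther back than shut.
Start: joints at [-1.377, 0.286, 1.577, -0, 1.279, -0.15], TCP at [0.228, -0.635, 0.231] pointing down, gripper open.
Joint ranges: [-2.77, 2.77], [-0.9, 2.22], [0.21, 2.48], [-1.53, 4.67], [0.24, 2.81], [-2.84, 2.84]. Speed limits (rad/s): [2.79, 2.79, 3.14, 3.14, 3.14, 3.14].

INTERFACE

Orientations are given as a unit quaternion [x, y, z, w].
In Python, from plant import * gives the robot as it stands.
- The arm moves only by the shell command python3 -m jog 'ROWS' [FORCE]. ROWS is a JSON object of lists of equal length, an entry for each row: "travel": the shift along the world's x, y, z in mm, a list of three; "dr": the turn, a rotation vector about the world's x, y, z in degrees, a list of three; "jaw": the closure in counts, from 0 (fully open) to 255 (shut). In form: {"travel": [[x, y, z], ...], "dr": [[wx, wy, wz], ...], "jaw": [jaw, ...]}. A call has 1 to 5 rows; each row shifts and turns the commanded pose from where the row before left it; what a row does not reach is not made up. A row lasts 1/12 s, in which the tool goes at most 41.7 mm and 7.16 degrees, less where a joint would pass 70% of its speed; a pose out of reach is approached as far as the arm can. A call is refused whole if a number of a shift passes 41.7 or a number of a turn 7.16, either way. A call with a gripper value outside its range is refused whole. The fingers move at their own pace and stop on an object; FORCE is the grip in N (left out, the last holds). Time passes only in rows, so rows that do not move let the fingers close. It gives the time, the measured TCP pose, the force and the opening at its end, in the units of the state.
- get_state(): the state, without advancing time (a new reading comes with each control period).
- read_camera(name): name is "scene" or "top" or "wrist"; returns the picture (420x560x3 uint8, red, green, blue); there is no depth.
- camera_info(name): a dict with "K" (3x3 intrinsics, pixels), "k1" (the pictures are not rectified: a ray, as slopes to the right and down, at radius r is drawn at 1 + k1 r^2 times it, then the intrinsics apply), "R" (3x3) and "t" (3): a world point X has camera coordinates R X + t; the wrist camera has in their place "mount" (4x4, takes a point from camera to tool coordinates, whose origin is the TCP and whose axes are the flange's). Camera axes: x right, y down, z forward; pixel columns grow to the right and rows downward; lengths in m; the calibration is good to about 2 mm. A picture is of the moment at which its call begins: read the wrist's pose just before it. camera_info takes no time and is no camera call.
- sign_off(): hands the job in, once; it reports no verdict.
The state is a dict: "time": time; "qpos": joint angles; "dq": joint speeds; "joint_efforts": joint torques, N m; "eef_pos": TCP position; "tcp_rot": TCP orientation; "contact_force": force on the tool from outside, world axes, zero at the start; "wrist_torque": the same for the moment, N m; "opening": opening from 0.0 (shut) to 1.0 (fully open).
Only numpy, scipy, OpenCV 4.12 (cv2) and the standard library are available. Lean on these libraries where they do the work, as an engineer would, in place of code of your own. Each camera call takes 0.05 s, during which the arm holds its last target. There are 200 camera calls.

## Working session

There is one attempt and no reset: what is moved stays moved. The work goes in short steps, Python scripts to look and compute and a shell command to move; the robot and the scene stay as the last step left them, time stands still between calls to the robot, and variables do not carry over. Pictures are saved under pics/ and viewed, about 12 in all and at most 16, crops included, and the job is handed in when it is done.

```bash
mkdir -p pics; ls; python3 - <<'E'
from plant import *
import cv2
s=get_state();print(s)
for n in ("top","scene","wrist"):
    im=read_camera(n);cv2.imwrite(f"pics/{n}0.png",im[:,:,::-1]);c=camera_info(n);print(n,{k:(v.tolist() if hasattr(v,'tolist') else v) for k,v in c.items()})
im=cv2.imread("pics/top0.png");cv2.imwrite("pics/top0b.png",cv2.resize(im,(800,600),interpolation=cv2.INTER_CUBIC))
E
```

```text
pics
{'time': 0.0, 'qpos': array([-1.37700670e+00,  2.87178637e-01,  1.57820107e+00,  4.03549511e-06,
        1.27858601e+00, -1.49982713e-01]), 'dq': array([-1.22856329e-03, -9.05279078e-04, -1.05265591e-03, -1.33588614e-06,
       -2.97176754e-04, -2.10661363e-05]), 'joint_efforts': array([ 2.96744065e-04, -4.05983591e+01, -2.92620850e+01, -1.72602759e-04,
        5.74538775e-03,  1.28985343e-05]), 'eef_pos': array([ 0.22741322, -0.63483268,  0.2299255 ]), 'tcp_rot': array([ 9.85263313e-01,  1.71040334e-01, -2.40559558e-05, -1.18628689e-03]), 'contact_force': array([ 0.21413312, -0.27745878, -0.24515497]), 'wrist_torque': array([0.01174781, 0.02132102, 0.01691443]), 'opening': 1.0008817841365818}
top {'K': [[403.1068046849453, 0.0, 284.5236442013205], [0.0, 403.1068046849453, 213.0959666412873], [0.0, 0.0, 1.0]], 'k1': -0.0626078967576217, 'R': [[-0.023370035431226684, -0.9996477402232453, 0.012579225353815582], [-0.9920303853076339, 0.021629965527671626, -0.12412839811122568], [0.12381258445865027, -0.015379858836497985, -0.9921864259663297]], 't': [0.03271580871195628, 0.46799602
[... 203 characters left out ...]
39865, 0.8146703968202919, 0.01432459330284057], [0.626867616398044, -0.43473170196698224, -0.6465642572987822], [-0.5205094052368875, 0.3838235165405571, -0.7627250272610585]], 't': [-0.3119234433055331, -0.22903524200849373, 1.119878118286849]}
wrist {'K': [[338.94891884455467, 0.0, 275.8477833964505], [0.0, 338.94891884455467, 212.36044971454544], [0.0, 0.0, 1.0]], 'k1': -0.048917061587304266, 'mount': [[0.00013209714727081741, -0.944097323402988, -0.3296668416654214, 0.08524223591452897], [0.999999975030671, 0.0001841340379407824, -0.00012662270850178923, 0.001085840770118307], [0.00018024704690964156, -0.3296668167073636, 0.9440973241530941, -0.14340762009923316], [0.0, 0.0, 0.0, 1.0]]}
```

View pics/top0b.png

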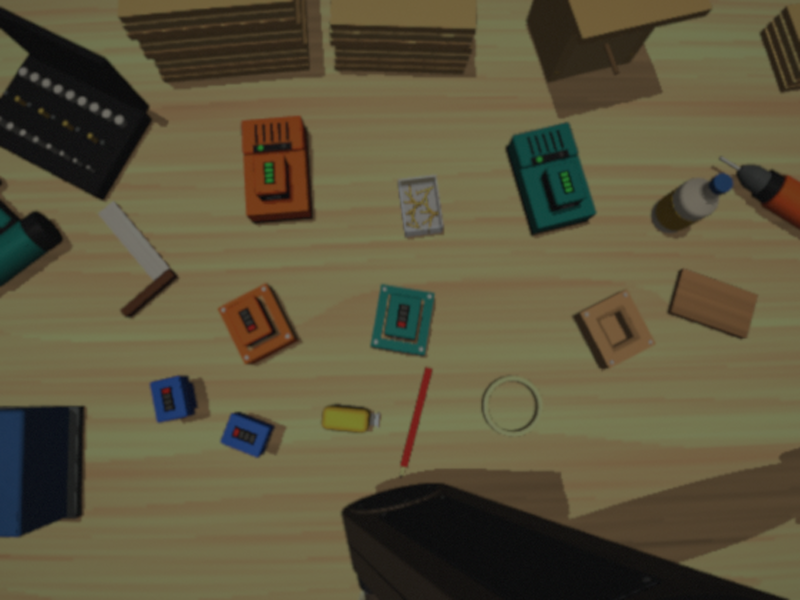

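View pics/scene0.png

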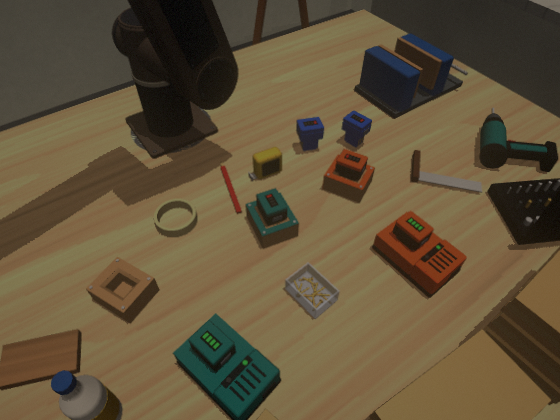

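```bash
cat > h.py <<'E'
import numpy as np, cv2
from plant import *
from scipy.spatial.transform import Rotation as Ro
def ray(name,uv,st=None):
    c=camera_info(name);K=np.array(c["K"]);d=np.array([c["k1"],0,0,0,0],float)
    p=cv2.undistortPoints(np.array(uv,float).reshape(-1,1,2),K,d).reshape(-1,2)
    v=np.c_[p,np.ones(len(p))]
    if name=="wrist":
        M=np.array(c["mount"]);st=st or get_state()
        Rt=Ro.from_quat(st["tcp_rot"]).as_matrix()
        return np.array(st["eef_pos"])+Rt@M[:3,3],(v@M[:3,:3].T)@Rt.T
    R=np.array(c["R"]);t=np.array(c["t"]);return -R.T@t,v@R
def atz(name,uv,z,st=None):
    o,v=ray(name,uv,st);return o+v*((np.array(z)-o[2])/v[:,2])[:,None]
def proj(name,X,st=None):
    c=camera_info(name);X=np.array(X,float).reshape(-1,3)
    if name=="wrist":
        M=np.array(c["mount"]);T=np.eye(4);T[:3,:3]=Ro.from_quat(st["tcp_rot"]).as_matrix();T[:3,3]=st["eef_pos"]
        W=np.linalg.inv(T@M);R,t=W[:3,:3],W[:3,3]
    else: R,t=np.array(c["R"]),np.array(c["t"])
    return cv2.projectPoints(X,cv2.Rodrigues(R)[0],t,np.array(c["K"]),np.array([c["k1"],0,0,0,0.]))[0].reshape(-1,2)
E
python3 - <<'E'
import cv2,numpy as np
im=cv2.imread("pics/top0.png")
C=[(193,118),(385,124),(181,226),(282,224),(430,230)]
out=np.zeros((600,800,3),np.uint8)
for i,(x,y) in enumerate(C):
    t=cv2.resize(im[y-37:y+38,x-33:x+33],(264,300),interpolation=cv2.INTER_CUBIC)
    r,c=divmod(i,3);out[r*300:r*300+300,c*266:c*266+264]=cv2.convertScaleAbs(t,alpha=1.7)
cv2.imwrite("pics/m1.png",out)
E
```

```text
(no output)
```

View pics/m1.png

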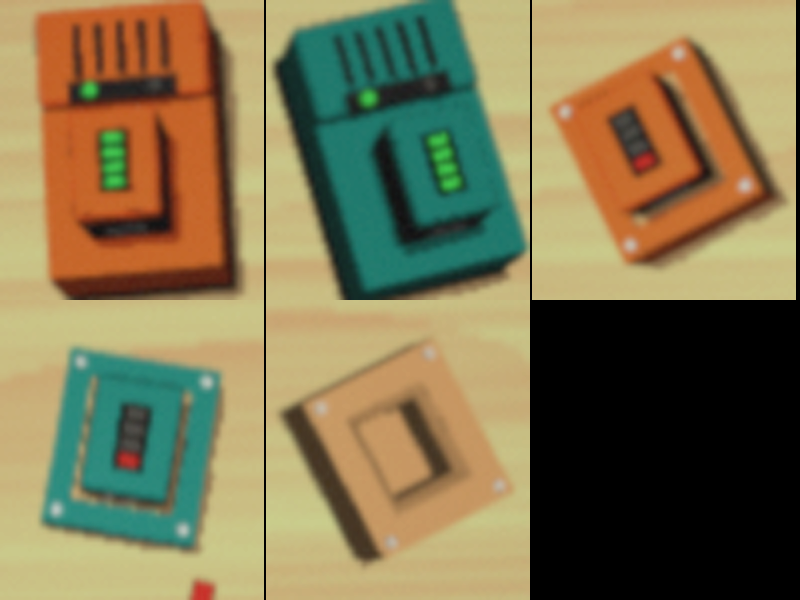

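```bash
cat > meas.py <<'E'
from h import *
from scipy.optimize import least_squares
C=[(193,118),(385,124),(181,226),(282,224),(430,230)]
def o(i,P):
    r,c=divmod(i,3);x,y=C[i];P=np.array(P,float)-[c*266,r*300]
    return (P+.5)/4-.5+[x-33,y-37]
def fit(name,i,pix,mod,yaw0,img=True):
    uv=o(i,pix);mod=np.array(mod,float)/1000
    g=atz("top",uv,mod[:,2])[:,:2].mean(0)-0*mod[:,:2].mean(0)
    def X(p):
        c,s=np.cos(p[2]),np.sin(p[2]);return np.c_[mod[:,:2]@np.array([[c,s],[-s,c]])+p[:2],mod[:,2]]
    f=lambda p:(proj("top",X(p))-uv).ravel()
    r=least_squares(f,[*g,yaw0],x_scale=[.1,.1,.1])
    print(name,np.round(r.x[:2]*1000,1),"yaw %.1f"%np.degrees(r.x[2]),"rms px %.2f"%np.sqrt(np.mean(r.fun**2)))
    return r.x
s=[(39,33,45),(39,-33,45),(-39,-33,45),(-39,33,45)]
ch=[(-49,49,50),(-49,-49,50),(48,49,58),(48,-49,58)]
pk=lambda z:[(30,23,z),(30,-23,z),(-30,-23,z),(-30,23,z)]
D={}
D['CO']=fit("CO",0,[(51,280),(224,264),(42,105),(213,92)],ch,0)
D['CT']=fit("CT",1,[(362,293),(525,250),(317,122),(476,80)],ch,.2)
D['DO']=fit("DO",2,[(565,112),(679,54),(745,186),(630,245)],s,.4)
D['DT']=fit("DT",3,[(81,362),(206,382),(183,530),(57,510)],s,-.2)
D['DS']=fit("DS",4,[(321,408),(430,353),(500,486),(391,543)],s,.4)
fit("PO",0,[(73,113),(155,107),(163,214),(81,220)],pk(92),0)
fit("PT",1,[(388,128),(465,108),(494,205),(415,230)],pk(92),.2)
fit("po",2,[(584,105),(655,72),(702,174),(630,211)],pk(87),.4)
fit("pt",3,[(95,376),(183,391),(167,502),(82,487)],pk(87),-.2)
E
python3 meas.py
```

```text
CO [659.9 218.3] yaw 3.2 rms px 0.65
CT [ 637.7 -213.2] yaw 13.8 rms px 0.71
DO [444.2 249.5] yaw 26.3 rms px 0.48
DT [445.4  29.2] yaw -10.3 rms px 0.46
DS [ 424.2 -296.3] yaw 24.8 rms px 0.58
PO [657.9 217.7] yaw 4.1 rms px 0.60
PT [ 634.6 -213.4] yaw 13.1 rms px 0.93
po [444.6 245.1] yaw 24.6 rms px 1.07
pt [444.7  29.4] yaw -9.6 rms px 0.66
```

```bash
python3 -m jog '{"travel":[[20,34,0],[20,34,0],[20,34,0],[20,34,0],[20,34,0]],"dr":[[0,0,5.1],[0,0,0],[0,0,0],[0,0,0],[0,0,0]],"jaw":[0,0,0,0,0]}' 60; python3 -m jog '{"travel":[[20,34,0],[20,34,0],[20,34,0],[20,34,0],[17,33,0]],"dr":[[0,0,0],[0,0,0],[0,0,0],[0,0,0],[0,0,0]],"jaw":[0,0,0,0,0]}'
python3 -m jog '{"travel":[[0,0,0],[0,0,0]],"dr":[[0,0,0],[0,0,0]],"jaw":[0,0]}'
cat > look.py <<'E'
import sys; from h import *; import pickle
n=sys.argv[1];st=get_state();im=read_camera("wrist")
cv2.imwrite(f"pics/{n}.png",im[:,:,::-1]);pickle.dump(st,open(f"pics/{n}.pkl","wb"))
R=Ro.from_quat(st["tcp_rot"]).as_matrix();print(st["time"],np.round(st["eef_pos"]*1000,1),"yaw",np.degrees(np.arctan2(R[1,0],R[0,0])))
E
python3 look.py w_ds
```

```text
time: 0.57
eef_pos: [0.328, -0.4637, 0.2308]
tcp_rot: [0.977, 0.214, -0.0, -0.0]
contact_force: [1.3, -0.1, -0.6]
opening: 1.003
time: 0.98
eef_pos: [0.4252, -0.2944, 0.2311]
tcp_rot: [0.977, 0.215, 0.0, -0.0]
contact_force: [1.3, 0.1, -0.3]
opening: 1.0
time: 1.15
eef_pos: [0.4251, -0.2948, 0.2311]
tcp_rot: [0.976, 0.217, -0.0, 0.0]
contact_force: [0.2, -0.3, -0.0]
opening: 1.0
1.15 [ 425.1 -294.8  231.1] yaw 25.016993601669935
```

View pics/w_ds.png

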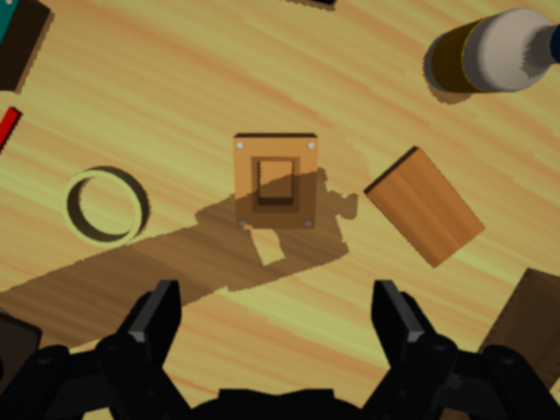

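```bash
python3 -m jog '{"travel":[[35,14,0],[35,14,0],[35,14,0],[35,14,0],[35,13,0]],"dr":[[0,0,-5.6],[0,0,-5.6],[0,0,0],[0,0,0],[0,0,0]],"jaw":[0,0,0,0,0]}' ; python3 -m jog '{"travel":[[38,13,0],[0,0,0],[0,0,0]],"dr":[[0,0,0],[0,0,0],[0,0,0]],"jaw":[0,0,0]}'
python3 look.py w_ct
cat > wf.py <<'E'
import pickle; from h import *
from scipy.optimize import least_squares
S=[(39,33,45),(39,-33,45),(-39,-33,45),(-39,33,45)]
CH=[(-49,49,50),(-49,-49,50),(48,49,58),(48,-49,58)]
pk=lambda z:[(30,23,z),(30,-23,z),(-30,-23,z),(-30,23,z)]
def wfit(label,n,uv,mod,p0):
    st=pickle.load(open(f"pics/{n}.pkl","rb"));uv=np.array(uv,float);mod=np.array(mod,float)/1000
    def X(p):
        c,s=np.cos(p[2]),np.sin(p[2]);return np.c_[mod[:,:2]@np.array([[c,s],[-s,c]])+p[:2],mod[:,2]]
    r=least_squares(lambda p:(proj("wrist",X(p),st)-uv).ravel(),[p0[0]/1e3,p0[1]/1e3,np.radians(p0[2])],x_scale=[.1]*3)
    print(label,np.round(r.x[:2]*1000,1),"yaw %.1f"%np.degrees(r.x[2]),"rms %.2f"%np.sqrt(np.mean(r.fun**2)))
E
python3 - <<'E'
from wf import *
wfit("DS","w_ds",[(240,145),(311,145),(308,224),(242,224)],S,(424,-296,25))
E
```

```text
time: 1.62
eef_pos: [0.6005, -0.2289, 0.2309]
tcp_rot: [0.993, 0.117, -0.0, 0.0]
contact_force: [0.3, -1.4, 0.4]
opening: 1.002
time: 1.87
eef_pos: [0.6383, -0.2155, 0.2296]
tcp_rot: [0.993, 0.118, -0.001, -0.0]
contact_force: [-0.1, 0.4, -0.4]
opening: 0.999
1.8667 [ 638.3 -215.5  229.6] yaw 13.607655406204373
DS [ 423.9 -295.8] yaw 24.8 rms 1.58
```

View pics/w_ct.png

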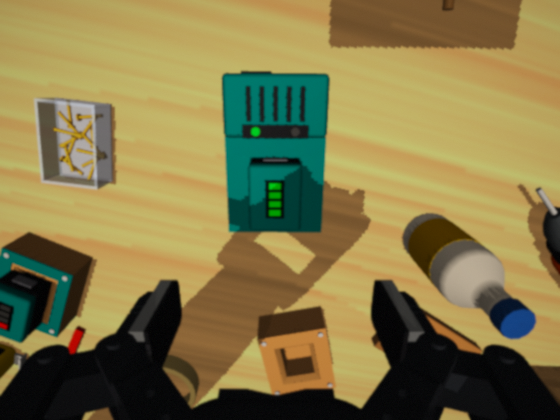

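```bash
python3 - <<'E'
from wf import *
wfit("CT","w_ct",[(229,231),(322,231),(225,136.5),(326.5,136.5)],CH,(638,-213,14))
wfit("PT","w_ct",[(249.5,167),(300.5,167),(301.5,230),(250,230)],pk(92),(638,-213,14))
E
```

```text
CT [ 639. -216.] yaw 13.5 rms 1.48
PT [ 637.  -216.3] yaw 14.0 rms 1.49
```

```bash
python3 -m jog '{"travel":[[0,0,-40],[0,0,-40],[0,0,-40],[0,0,-40],[0,0,-17]],"dr":[[0,0,0],[0,0,0],[0,0,0],[0,0,0],[0,0,0]],"jaw":[0,0,0,0,0]}' 50; python3 -m jog '{"travel":[[0,0,0],[0,0,0],[0,0,0],[0,0,0],[0,0,0]],"dr":[[0,0,0],[0,0,0],[0,0,0],[0,0,0],[0,0,0]],"jaw":[0,255,255,255,255]}';python3 -m jog '{"travel":[[0,0,0],[0,0,0],[0,0,0],[0,0,0],[0,0,0]],"dr":[[0,0,0],[0,0,0],[0,0,0],[0,0,0],[0,0,0]],"jaw":[255,255,255,255,255]}'
```

```text
time: 2.33
eef_pos: [0.6324, -0.2147, 0.0481]
tcp_rot: [0.993, 0.117, -0.004, -0.003]
contact_force: [-1.0, 0.2, -0.6]
opening: 1.002
time: 2.75
eef_pos: [0.6392, -0.2156, 0.0581]
tcp_rot: [0.993, 0.118, 0.002, 0.001]
contact_force: [-0.9, 0.6, 4.1]
opening: 0.532
time: 3.17
eef_pos: [0.6393, -0.2155, 0.058]
tcp_rot: [0.993, 0.119, 0.002, 0.002]
contact_force: [-1.9, -0.3, 6.2]
opening: 0.531
```

```bash
python3 -m jog '{"travel":[[0,0,10],[0,0,15],[0,0,25],[0,0,25],[0,0,0]],"dr":[[0,0,0],[0,0,0],[0,0,0],[0,0,0],[0,0,0]],"jaw":[255,255,255,255,255]}'; python3 -m jog '{"travel":[[0,0,20],[0,0,0],[0,0,0]],"dr":[[0,0,0],[0,0,0],[0,0,0]],"jaw":[255,255,255]}'; python3 look.py w_l1
```

```text
time: 3.58
eef_pos: [0.6411, -0.216, 0.1372]
tcp_rot: [0.993, 0.119, 0.005, 0.003]
contact_force: [1.0, -1.3, 0.2]
opening: 0.532
time: 3.83
eef_pos: [0.6381, -0.2147, 0.1502]
tcp_rot: [0.993, 0.118, 0.001, 0.001]
contact_force: [0.0, -0.4, -2.1]
opening: 0.53
3.8333 [ 638.1 -214.7  150.2] yaw 13.604043033646931
```

View pics/w_l1.png

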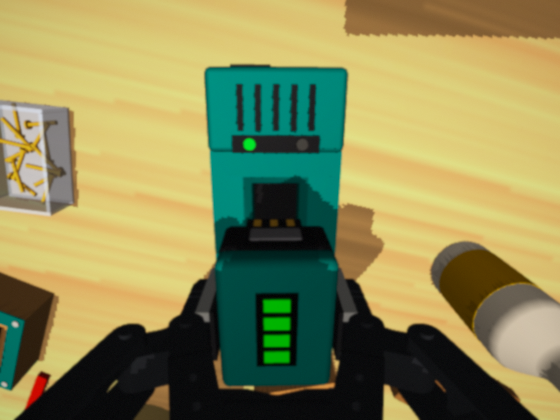

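```bash
cat >> wf.py <<'E'
def hand(uv):
    "pack pose in tool frame (mm) from its top corners: far-left, far-right, near-right, near-left"
    c=camera_info("wrist");M=np.array(c["mount"])
    o=np.array([(30,-23,0),(30,23,0),(-30,23,0),(-30,-23,0)],float)/1000
    W=np.linalg.inv(M);uv=np.array(uv,float)
    def f(p):
        X=o@Ro.from_rotvec([0,p[4],p[3]]).as_matrix().T+p[:3]
        return (cv2.projectPoints(X,cv2.Rodrigues(W[:3,:3])[0],W[:3,3],np.array(c["K"]),np.array([c["k1"],0,0,0,0.]))[0].reshape(-1,2)-uv).ravel()
    r=least_squares(f,[0,0,-.04,0,0],x_scale=[.01,.01,.01,.1,.1]);print("top centre in tool mm",np.round(r.x[:3]*1e3,1),"yaw,pitch deg",np.round(np.degrees(r.x[3:]),1),"rms %.2f"%np.sqrt(np.mean(r.fun**2)))
E
python3 - <<'E'
from wf import *
hand([(221,251),(333,251),(335,384),(217,384)])
E
```

```text
top centre in tool mm [ -2.5   1.3 -26.9] yaw,pitch deg [  0.2 -10.7] rms 3.00
```

```bash
python3 -m jog '{"travel":[[-35,-13,0],[-35,-13,0],[-35,-13,0],[-35,-13,0],[-35,-13,0]],"dr":[[0,0,5.6],[0,0,5.6],[0,0,0],[0,0,0],[0,0,0]],"jaw":[255,255,255,255,255]}'; python3 -m jog '{"travel":[[-37,-15,0],[0,0,-20],[0,0,-20],[0,0,0],[0,0,0]],"dr":[[0,0,0],[0,0,0],[0,0,0],[0,0,0],[0,0,0]],"jaw":[255,255,255,255,255]}'; python3 look.py w_p1
```

```text
time: 4.3
eef_pos: [0.4601, -0.2789, 0.1472]
tcp_rot: [0.977, 0.215, -0.001, -0.001]
contact_force: [-0.3, -1.1, -1.4]
opening: 0.532
time: 4.72
eef_pos: [0.4241, -0.2932, 0.107]
tcp_rot: [0.977, 0.215, -0.001, -0.002]
contact_force: [0.6, -0.4, -3.0]
opening: 0.53
4.7167 [ 424.1 -293.2  107. ] yaw 24.778859679197883
```

View pics/w_p1.png

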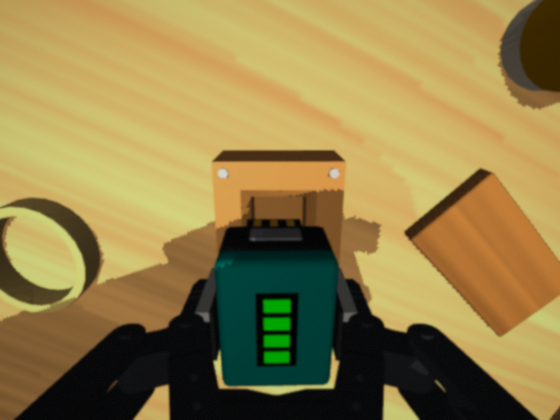

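```bash
cat >> wf.py <<'E'
def rel(n,uv,z):
    "points at height z (mm) in yawed tool axes rel. to TCP: forward(tool x), tool y"
    st=pickle.load(open(f"pics/{n}.pkl","rb"));P=atz("wrist",uv,np.full(len(uv),z/1000),st)-st["eef_pos"]
    R=Ro.from_quat(st["tcp_rot"]).as_matrix();print(np.round(P@R[:,:2]*1000,1).tolist())
E
python3 - <<'E'
from wf import *
rel("w_p1",[(222.5,174),(334.5,174)],45)
rel("w_l1",[(252,183),(298,183)],50)
E
```

```text
[[38.5, -32.0], [38.6, 37.3]]
[[23.1, -16.6], [23.1, 17.4]]
```

```bash
python3 -m jog '{"travel":[[1.2,-1.8,-10],[0,0,-10],[0,0,-8],[0,0,-5],[0,0,0]],"dr":[[0,0,0],[0,0,0],[0,0,0],[0,0,0],[0,0,0]],"jaw":[255,255,255,255,255]}'; python3 -m jog '{"travel":[[0,0,-8],[0,0,-8],[0,0,0],[0,0,0]],"dr":[[0,0,0],[0,0,0],[0,0,0],[0,0,0]],"jaw":[255,255,255,255]}'
```

```text
time: 5.18
eef_pos: [0.426, -0.2952, 0.0744]
tcp_rot: [0.977, 0.215, -0.001, -0.002]
contact_force: [0.1, -0.4, -2.3]
opening: 0.535
time: 5.52
eef_pos: [0.4263, -0.2959, 0.0595]
tcp_rot: [0.977, 0.215, -0.0, -0.001]
contact_force: [0.2, 0.1, -1.7]
opening: 0.532
```

```bash
python3 -m jog '{"travel":[[0,0,-3],[0,0,-3],[0,0,-1],[0,0,0],[0,0,0]],"dr":[[0,0,0],[0,0,0],[0,0,0],[0,0,0],[0,0,0]],"jaw":[255,255,255,255,255]}';  python3 -m jog '{"travel":[[0,0,-2],[0,0,0],[0,0,0]],"dr":[[0,0,0],[0,0,0],[0,0,0]],"jaw":[255,255,255]}'
```

```text
time: 5.93
eef_pos: [0.4268, -0.2963, 0.0534]
tcp_rot: [0.977, 0.215, 0.0, 0.0]
contact_force: [-0.2, 0.9, -1.9]
opening: 0.529
time: 6.18
eef_pos: [0.4271, -0.2965, 0.053]
tcp_rot: [0.977, 0.215, -0.0, -0.0]
contact_force: [-2.7, 2.2, 6.9]
opening: 0.53
```

```bash
python3 -m jog '{"travel":[[0,0,0],[0,0,0],[0,0,0],[0,0,0],[0,0,10]],"dr":[[0,0,0],[0,0,0],[0,0,0],[0,0,0],[0,0,0]],"jaw":[0,0,0,0,0]}'; python3 -m jog '{"travel":[[0,0,35],[0,0,35],[0,0,35],[2,30,35],[2,36,0]],"dr":[[0,0,0],[0,0,0],[0,0,0],[0,0,-7],[0,0,-7]],"jaw":[0,0,0,0,0]}'; python3 -m jog '{"travel":[[2,36,0],[2,36,0],[2,36,0],[2,36,0],[2,36,0]],"dr":[[0,0,-7],[0,0,-7],[0,0,-7],[0,0,0],[0,0,0]],"jaw":[0,0,0,0,0]}'; python3 -m jog '{"travel":[[2,38,0],[2,38,0],[0,0,0],[0,0,0]],"dr":[[0,0,0],[0,0,0],[0,0,0],[0,0,0]],"jaw":[0,0,0,0]}';python3 look.py w_dt
```

```text
time: 6.6
eef_pos: [0.4255, -0.2951, 0.0596]
tcp_rot: [0.977, 0.215, -0.001, -0.002]
contact_force: [0.5, 1.0, 0.1]
opening: 0.999
time: 7.02
eef_pos: [0.434, -0.2372, 0.2072]
tcp_rot: [0.996, 0.089, 0.006, 0.006]
contact_force: [0.8, -0.5, 1.3]
opening: 0.996
time: 7.43
eef_pos: [0.4403, -0.0549, 0.1989]
tcp_rot: [0.996, -0.084, 0.001, 0.0]
contact_force: [1.2, 0.2, -0.6]
opening: 0.997
time: 7.77
eef_pos: [0.4444, 0.0214, 0.1986]
tcp_rot: [0.997, -0.081, 0.0, 0.0]
contact_force: [0.1, -1.2, -0.2]
opening: 1.002
7.7667 [444.4  21.4 198.6] yaw -9.30755230992543
```

View pics/w_dt.png

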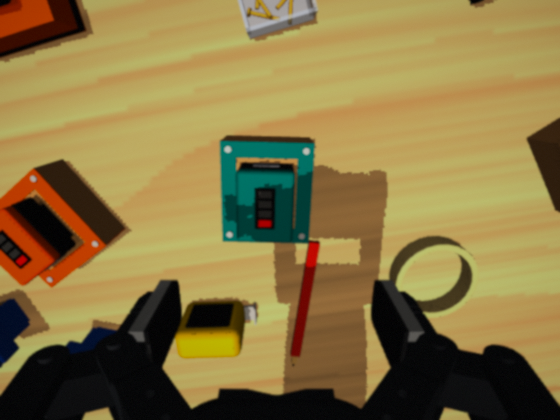

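```bash
sed -i 's/^S=.*/S=[(40.5,34.5,45),(40.5,-34.5,45),(-40.5,-34.5,45),(-40.5,34.5,45)]/' wf.py; python3 - <<'E'
from wf import *
wfit("DS","w_ds",[(240,145),(311,145),(308,224),(242,224)],S,(424,-296,25))
wfit("DT","w_dt",[(228,149),(307,151),(303,236),(229,237)],S,(445,29,-10))
wfit("pt","w_dt",[(238,174),(294,174),(292,242),(237,242)],pk(87),(445,29,-10))
E
```

```text
DS [ 424.  -295.7] yaw 24.8 rms 0.30
DT [444.6  28.8] yaw -10.4 rms 0.83
pt [444.8  28.9] yaw -10.5 rms 1.69
```

```bash
python3 -m jog '{"travel":[[0.4,7.4,-36],[0,0,-36],[0,0,-36],[0,0,-28],[0,0,-10]],"dr":[[0,0,-1.1],[0,0,0],[0,0,0],[0,0,0],[0,0,0]],"jaw":[0,0,0,0,0]}'; python3 -m jog '{"travel":[[0,0,0],[0,0,0],[0,0,0],[0,0,0],[0,0,0]],"dr":[[0,0,0],[0,0,0],[0,0,0],[0,0,0],[0,0,0]],"jaw":[0,0,255,255,255]}';python3 -m jog '{"travel":[[0,0,0],[0,0,0],[0,0,0],[0,0,0],[0,0,0]],"dr":[[0,0,0],[0,0,0],[0,0,0],[0,0,0],[0,0,0]],"jaw":[255,255,255,255,255]}'
```

```text
time: 8.23
eef_pos: [0.4417, 0.0259, 0.0479]
tcp_rot: [0.996, -0.094, -0.004, -0.0]
contact_force: [-0.7, 0.2, -0.6]
opening: 0.998
time: 8.65
eef_pos: [0.4465, 0.0267, 0.0539]
tcp_rot: [0.996, -0.093, 0.002, 0.0]
contact_force: [1.4, 4.1, 1.2]
opening: 0.602
time: 9.07
eef_pos: [0.4465, 0.0271, 0.0539]
tcp_rot: [0.996, -0.093, 0.002, -0.0]
contact_force: [-1.0, 1.0, 7.1]
opening: 0.536
```

```bash
python3 -m jog '{"travel":[[0,0,10],[0,0,20],[0,0,30],[0,0,35],[10,-12,0]],"dr":[[0,0,0],[0,0,0],[0,0,0],[0,0,0],[0,0,6]],"jaw":[255,255,255,255,255]}'; python3 -m jog '{"travel":[[24,-30,0],[24,-30,0],[24,-30,0],[24,-30,0],[24,-30,0]],"dr":[[0,0,6],[0,0,6],[0,0,6],[0,0,0],[0,0,0]],"jaw":[255,255,255,255,255]}'; python3 -m jog '{"travel":[[24,-30,0],[24,-30,0],[14,-20,0],[0,0,-20],[0,0,0]],"dr":[[0,0,0],[0,0,0],[0,0,0],[0,0,0],[0,0,0]],"jaw":[255,255,255,255,255]}'; python3 look.py w_p2
```

```text
time: 9.48
eef_pos: [0.4575, 0.0156, 0.1539]
tcp_rot: [0.999, -0.039, 0.005, 0.001]
contact_force: [1.6, 0.3, -1.7]
opening: 0.539
time: 9.9
eef_pos: [0.5751, -0.1362, 0.1467]
tcp_rot: [0.993, 0.116, -0.001, -0.0]
contact_force: [0.6, 0.3, -2.3]
opening: 0.532
time: 10.32
eef_pos: [0.635, -0.2154, 0.123]
tcp_rot: [0.993, 0.115, -0.003, -0.002]
contact_force: [-2.4, 0.4, -4.0]
opening: 0.537
10.3167 [ 635.  -215.4  123. ] yaw 13.232680811872996
```

View pics/w_p2.png

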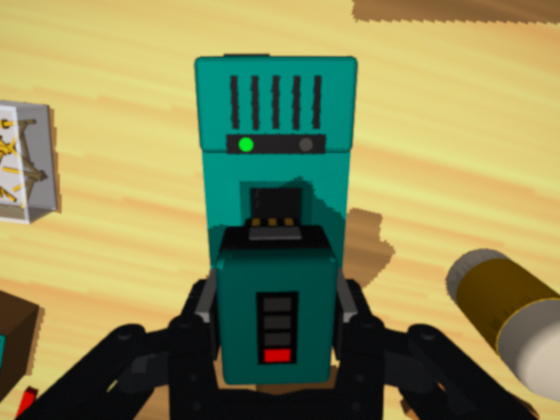

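```bash
python3 -m jog '{"travel":[[4,0,-10],[0,0,-10],[0,0,0],[0,0,0],[0,0,0]],"dr":[[0,0,0.3],[0,0,0],[0,0,0],[0,0,0],[0,0,0]],"jaw":[255,255,255,255,255]}'; python3 - <<'E'
from wf import *
rel("w_p2",[(250,189),(301,189)],50)
E
```

```text
time: 10.78
eef_pos: [0.6409, -0.2145, 0.1072]
tcp_rot: [0.993, 0.119, 0.0, 0.0]
contact_force: [-0.1, -0.7, -2.5]
opening: 0.536
[[26.2, -16.0], [26.2, 17.6]]
```

```bash
python3 -m jog '{"travel":[[-1,-0.7,-8],[0,0,-8],[0,0,-8],[0,0,-8],[0,0,0]],"dr":[[0,0,0],[0,0,0],[0,0,0],[0,0,0],[0,0,0]],"jaw":[255,255,255,255,255]}'; python3 -m jog '{"travel":[[0,0,-8],[0,0,-5],[0,0,0],[0,0,0]],"dr":[[0,0,0],[0,0,0],[0,0,0],[0,0,0]],"jaw":[255,255,255,255]}'
```

```text
time: 11.2
eef_pos: [0.6382, -0.2149, 0.0717]
tcp_rot: [0.993, 0.119, -0.002, -0.001]
contact_force: [-1.2, 1.1, -2.6]
opening: 0.535
time: 11.53
eef_pos: [0.6396, -0.2155, 0.0613]
tcp_rot: [0.993, 0.119, -0.0, -0.0]
contact_force: [0.5, -0.1, -1.6]
opening: 0.538
```

```bash
python3 -m jog '{"travel":[[0,0,-2],[0,0,-2],[0,0,0],[0,0,0]],"dr":[[0,0,0],[0,0,0],[0,0,0],[0,0,0]],"jaw":[255,255,255,255]}'
```

```text
time: 11.87
eef_pos: [0.6405, -0.216, 0.059]
tcp_rot: [0.993, 0.119, 0.001, 0.0]
contact_force: [-0.6, 0.0, 1.4]
opening: 0.531
```

```bash
python3 -m jog '{"travel":[[0,0,-1],[0,0,0],[0,0,0],[0,0,0],[0,0,0]],"dr":[[0,0,0],[0,0,0],[0,0,0],[0,0,0],[0,0,0]],"jaw":[255,0,0,0,0]}'; python3 -m jog '{"travel":[[0,0,10],[0,0,35],[0,0,35],[0,0,30],[-34,-13,0]],"dr":[[0,0,0],[0,0,0],[0,0,0],[0,0,0],[0,0,5.6]],"jaw":[0,0,0,0,0]}'; python3 -m jog '{"travel":[[-36,-13,0],[-36,-13,0],[-36,-13,0],[-36,-13,0],[-36,-14,0]],"dr":[[0,0,5.6],[0,0,0],[0,0,0],[0,0,0],[0,0,0]],"jaw":[0,0,0,0,0]}'; python3 -m jog '{"travel":[[0,0,-30],[0,0,0],[0,0,0]],"dr":[[0,0,0],[0,0,0],[0,0,0]],"jaw":[0,0,0]}';python3 -c "
from h import *
im=read_camera('top')
cv2.imwrite('pics/t2.png',cv2.resize(im[50:290,100:500,::-1],(800,480),interpolation=cv2.INTER_CUBIC))"
```

```text
time: 12.28
eef_pos: [0.6397, -0.2157, 0.0566]
tcp_rot: [0.993, 0.119, -0.0, -0.0]
contact_force: [-0.7, -0.6, -0.2]
opening: 0.999
time: 12.7
eef_pos: [0.6133, -0.2297, 0.1775]
tcp_rot: [0.986, 0.169, 0.008, 0.005]
contact_force: [0.2, -1.6, 1.7]
opening: 1.0
time: 13.12
eef_pos: [0.4243, -0.2949, 0.1677]
tcp_rot: [0.977, 0.215, 0.0, 0.0]
contact_force: [0.1, -1.3, 0.3]
opening: 1.002
time: 13.37
eef_pos: [0.425, -0.294, 0.1362]
tcp_rot: [0.977, 0.215, -0.001, -0.001]
contact_force: [-0.5, -1.3, -1.2]
opening: 0.998
```

View pics/t2.png

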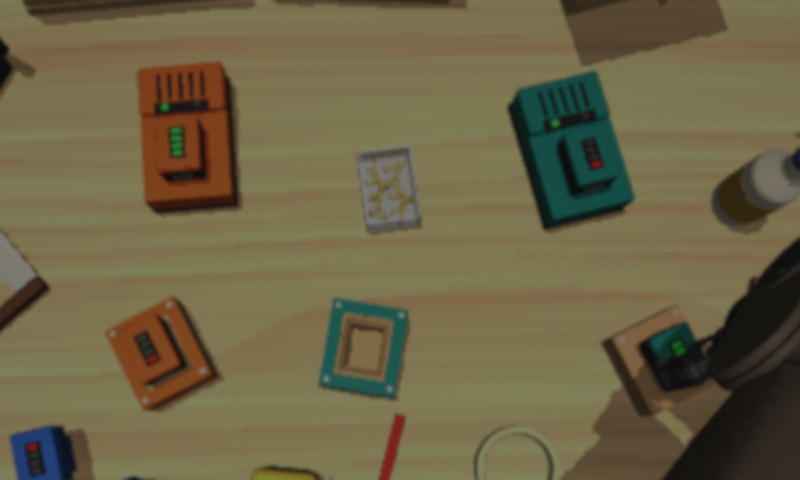

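```bash
python3 -m jog '{"travel":[[1,-2,-30],[0,0,-30],[0,0,-15],[0,0,-8],[0,0,0]],"dr":[[0,0,0],[0,0,0],[0,0,0],[0,0,0],[0,0,0]],"jaw":[0,0,0,0,0]}'; python3 -m jog '{"travel":[[0,0,0],[0,0,0],[0,0,0],[0,0,0],[0,0,0]],"dr":[[0,0,0],[0,0,0],[0,0,0],[0,0,0],[0,0,0]],"jaw":[0,255,255,255,255]}';python3 -m jog '{"travel":[[0,0,0],[0,0,0],[0,0,0],[0,0,0]],"dr":[[0,0,0],[0,0,0],[0,0,0],[0,0,0]],"jaw":[255,255,255,255]}'
```

```text
time: 13.83
eef_pos: [0.4272, -0.2958, 0.0529]
tcp_rot: [0.976, 0.216, -0.001, -0.001]
contact_force: [-0.6, -0.0, 0.5]
opening: 1.003
time: 14.25
eef_pos: [0.4274, -0.297, 0.0554]
tcp_rot: [0.977, 0.215, 0.0, 0.0]
contact_force: [-0.2, 0.9, 2.8]
opening: 0.533
time: 14.58
eef_pos: [0.4274, -0.297, 0.0554]
tcp_rot: [0.977, 0.215, 0.0, 0.0]
contact_force: [-0.8, 2.0, 5.7]
opening: 0.534
```

```bash
python3 -m jog '{"travel":[[0,0,10],[0,0,20],[0,0,30],[0,0,35],[2,20,0]],"dr":[[0,0,0],[0,0,0],[0,0,0],[0,0,0],[0,0,-7]],"jaw":[255,255,255,255,255]}'; python3 -m jog '{"travel":[[2,38,0],[2,38,0],[2,38,0],[2,38,0],[2,38,0]],"dr":[[0,0,-7],[0,0,-7],[0,0,-7],[0,0,-7],[0,0,0]],"jaw":[255,255,255,255,255]}'; python3 -m jog '{"travel":[[2,38,0],[2,38,0],[3,37,0],[0,0,-20],[0,0,0]],"dr":[[0,0,0],[0,0,0],[0,0,0],[0,0,0],[0,0,0]],"jaw":[255,255,255,255,255]}';python3 -m jog '{"travel":[[0,0,-20],[0,0,0],[0,0,0]],"dr":[[0,0,0],[0,0,0],[0,0,0]],"jaw":[255,255,255]}'; python3 look.py w_p3
```

```text
time: 15.0
eef_pos: [0.4322, -0.2822, 0.1573]
tcp_rot: [0.988, 0.153, 0.004, 0.007]
contact_force: [1.3, -0.1, -0.6]
opening: 0.534
time: 15.42
eef_pos: [0.4382, -0.0905, 0.1491]
tcp_rot: [0.997, -0.083, 0.0, 0.0]
contact_force: [0.4, 0.4, -2.0]
opening: 0.532
time: 15.83
eef_pos: [0.4433, 0.0234, 0.1264]
tcp_rot: [0.997, -0.078, -0.003, -0.0]
contact_force: [-1.4, -1.1, -3.2]
opening: 0.532
time: 16.08
eef_pos: [0.4447, 0.0205, 0.1083]
tcp_rot: [0.997, -0.081, -0.002, -0.0]
contact_force: [0.7, 0.9, -2.4]
opening: 0.535
16.0833 [444.7  20.5 108.3] yaw -9.292851230155188
```

View pics/w_p3.png

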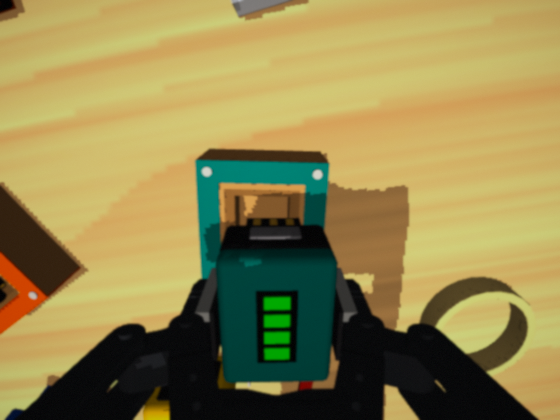

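```bash
python3 -m jog '{"travel":[[2.3,7.8,0],[0,0,-8],[0,0,0],[0,0,0]],"dr":[[0,0,-1.1],[0,0,0],[0,0,0],[0,0,0]],"jaw":[255,255,255,255]}'; python3 - <<'E'
from wf import *
rel("w_p3",[(207,172),(318,174)],45)
E
```

```text
time: 16.47
eef_pos: [0.4478, 0.0285, 0.1008]
tcp_rot: [0.996, -0.09, -0.0, 0.0]
contact_force: [-0.3, -0.1, -1.7]
opening: 0.535
[[40.2, -41.9], [38.9, 27.1]]
```

```bash
python3 -m jog '{"travel":[[0,0,-8],[0,0,-8],[0,0,-8],[0,0,-8],[0,0,0]],"dr":[[0,0,0],[0,0,0],[0,0,0],[0,0,0],[0,0,0]],"jaw":[255,255,255,255,255]}'; python3 -m jog '{"travel":[[0,0,-5],[0,0,-3],[0,0,-3],[0,0,0],[0,0,0]],"dr":[[0,0,0],[0,0,0],[0,0,0],[0,0,0],[0,0,0]],"jaw":[255,255,255,255,255]}'
```

```text
time: 16.88
eef_pos: [0.4463, 0.0292, 0.0665]
tcp_rot: [0.996, -0.09, -0.002, -0.0]
contact_force: [0.7, -1.4, -2.4]
opening: 0.533
time: 17.3
eef_pos: [0.4481, 0.029, 0.0579]
tcp_rot: [0.996, -0.09, -0.0, -0.0]
contact_force: [-0.5, -0.8, -2.2]
opening: 0.538
```

```bash
python3 -m jog '{"travel":[[0,0,-2],[0,0,-1],[0,0,-1],[0,0,0],[0,0,0]],"dr":[[0,0,0],[0,0,0],[0,0,0],[0,0,0],[0,0,0]],"jaw":[255,255,255,255,255]}'; python3 -m jog '{"travel":[[0,0,0],[0,0,0],[0,0,0],[0,0,0],[0,0,10]],"dr":[[0,0,0],[0,0,0],[0,0,0],[0,0,0],[0,0,0]],"jaw":[0,0,0,0,0]}'; python3 -m jog '{"travel":[[0,0,35],[0,0,35],[0,0,35],[0,0,33],[28,25,0]],"dr":[[0,0,0],[0,0,0],[0,0,0],[0,0,0],[0,0,6.7]],"jaw":[0,0,0,0,0]}'; python3 -m jog '{"travel":[[30,27,0],[30,27,0],[30,27,0],[30,27,0],[30,27,0]],"dr":[[0,0,6.8],[0,0,0],[0,0,0],[0,0,0],[0,0,0]],"jaw":[0,0,0,0,0]}'; python3 -m jog '{"travel":[[32,27,0],[0,0,0],[0,0,0],[0,0,0]],"dr":[[0,0,0],[0,0,0],[0,0,0],[0,0,0]],"jaw":[0,0,0,0]}'; python3 look.py w_co
```

```text
time: 17.72
eef_pos: [0.4488, 0.0289, 0.0554]
tcp_rot: [0.996, -0.09, 0.0, 0.0]
contact_force: [-2.7, 0.4, 6.1]
opening: 0.531
time: 18.13
eef_pos: [0.4464, 0.0292, 0.0625]
tcp_rot: [0.996, -0.09, -0.002, -0.0]
contact_force: [0.2, -0.4, -0.5]
opening: 0.999
time: 18.55
eef_pos: [0.4787, 0.0517, 0.2128]
tcp_rot: [0.999, -0.032, 0.009, 0.002]
contact_force: [2.3, -0.8, 2.3]
opening: 1.005
time: 18.97
eef_pos: [0.6273, 0.1905, 0.2026]
tcp_rot: [1.0, 0.028, 0.0, 0.0]
contact_force: [0.1, -0.5, -0.3]
opening: 0.998
time: 19.3
eef_pos: [0.6576, 0.2158, 0.2018]
tcp_rot: [1.0, 0.028, -0.001, 0.0]
contact_force: [0.6, -0.5, 0.8]
opening: 1.001
19.3 [657.6 215.8 201.8] yaw 3.206560969185635
```

View pics/w_co.png

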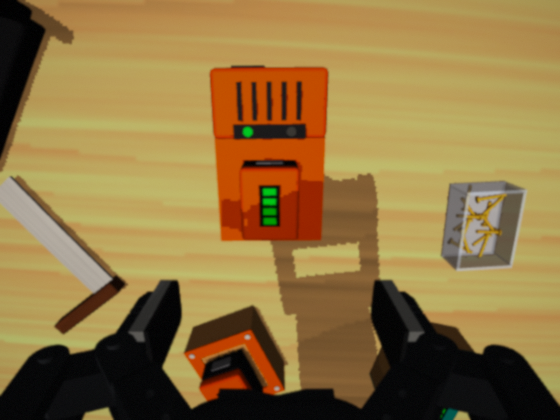

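```bash
python3 - <<'E'
from wf import *
wfit("CO","w_co",[(221,241),(321.5,240),(215.5,138.5),(325,138)],CH,(660,218,3))
wfit("PO","w_co",[(242,170),(298,169),(299,240),(242.5,241)],pk(92),(660,218,3))
E
```

```text
CO [660.1 219.4] yaw 3.5 rms 2.01
PO [659.3 219.2] yaw 3.8 rms 1.30
```

```bash
python3 -m jog '{"travel":[[2.5,3.2,-36],[0,0,-36],[0,0,-36],[0,0,-28],[0,0,-8]],"dr":[[0,0,0.3],[0,0,0],[0,0,0],[0,0,0],[0,0,0]],"jaw":[0,0,0,0,0]}'; python3 -m jog '{"travel":[[0,0,0],[0,0,0],[0,0,0],[0,0,0],[0,0,0]],"dr":[[0,0,0],[0,0,0],[0,0,0],[0,0,0],[0,0,0]],"jaw":[0,0,255,255,255]}';python3 -m jog '{"travel":[[0,0,0],[0,0,0],[0,0,0],[0,0,0],[0,0,0]],"dr":[[0,0,0],[0,0,0],[0,0,0],[0,0,0],[0,0,0]],"jaw":[255,255,255,255,255]}'
```

```text
time: 19.77
eef_pos: [0.6561, 0.2172, 0.053]
tcp_rot: [1.0, 0.03, -0.005, 0.001]
contact_force: [-0.2, 0.5, -1.3]
opening: 0.999
time: 20.18
eef_pos: [0.662, 0.2193, 0.0609]
tcp_rot: [1.0, 0.03, 0.002, -0.0]
contact_force: [-0.0, 0.2, 0.0]
opening: 0.605
time: 20.6
eef_pos: [0.662, 0.2197, 0.0607]
tcp_rot: [1.0, 0.03, 0.002, -0.001]
contact_force: [-0.4, 1.3, 5.4]
opening: 0.534
```

```bash
python3 -m jog '{"travel":[[0,0,10],[0,0,20],[0,0,30],[0,0,35],[-10,-20,0]],"dr":[[0,0,0],[0,0,0],[0,0,0],[0,0,0],[0,0,7.1]],"jaw":[255,255,255,255,255]}'; python3 -m jog '{"travel":[[-17,-37,0],[-17,-37,0],[-17,-37,0],[-17,-37,0],[-17,-37,0]],"dr":[[0,0,7.1],[0,0,7.1],[0,0,0],[0,0,0],[0,0,0]],"jaw":[255,255,255,255,255]}'; python3 -m jog '{"travel":[[-17,-37,0],[-17,-37,0],[-17,-37,0],[-17,-37,0],[-17,-37,0]],"dr":[[0,0,0],[0,0,0],[0,0,0],[0,0,0],[0,0,0]],"jaw":[255,255,255,255,255]}';python3 -m jog '{"travel":[[-17,-37,0],[-17,-37,0],[-17,-37,0],[-4,-14,0],[0,0,-20]],"dr":[[0,0,0],[0,0,0],[0,0,0],[0,0,0],[0,0,0]],"jaw":[255,255,255,255,255]}';python3 -m jog '{"travel":[[0,0,-20],[0,0,0],[0,0,0]],"dr":[[0,0,0],[0,0,0],[0,0,0]],"jaw":[255,255,255]}'; python3 look.py w_p4
```

```text
time: 21.02
eef_pos: [0.6552, 0.202, 0.162]
tcp_rot: [0.996, 0.094, 0.007, -0.001]
contact_force: [1.8, -1.0, 0.1]
opening: 0.529
time: 21.43
eef_pos: [0.5635, 0.0127, 0.1524]
tcp_rot: [0.977, 0.215, -0.001, -0.0]
contact_force: [1.4, -0.3, -1.5]
opening: 0.529
time: 21.85
eef_pos: [0.4786, -0.1722, 0.1526]
tcp_rot: [0.977, 0.215, -0.001, -0.0]
contact_force: [1.4, -0.5, -3.1]
opening: 0.53
time: 22.27
eef_pos: [0.4259, -0.3016, 0.137]
tcp_rot: [0.977, 0.212, 0.002, 0.004]
contact_force: [1.5, -0.1, -1.3]
opening: 0.528
time: 22.52
eef_pos: [0.4241, -0.2948, 0.1114]
tcp_rot: [0.977, 0.215, -0.001, -0.002]
contact_force: [0.2, 0.5, -1.6]
opening: 0.531
22.5167 [ 424.1 -294.8  111.4] yaw 24.77361398971349
```

```bash
python3 -m jog '{"travel":[[1.8,-0.5,-10],[0,0,-8],[0,0,-8],[0,0,-8],[0,0,-6]],"dr":[[0,0,0],[0,0,0],[0,0,0],[0,0,0],[0,0,0]],"jaw":[255,255,255,255,255]}'; python3 -m jog '{"travel":[[0,0,-5],[0,0,-5],[0,0,-2],[0,0,0],[0,0,0]],"dr":[[0,0,0],[0,0,0],[0,0,0],[0,0,0],[0,0,0]],"jaw":[255,255,255,255,255]}'
```

```text
time: 22.98
eef_pos: [0.427, -0.2959, 0.0717]
tcp_rot: [0.977, 0.215, -0.0, -0.001]
contact_force: [-0.4, -0.0, -1.9]
opening: 0.534
time: 23.4
eef_pos: [0.4274, -0.2966, 0.061]
tcp_rot: [0.977, 0.215, 0.0, 0.0]
contact_force: [0.4, 0.4, -1.9]
opening: 0.529
```

```bash
python3 -m jog '{"travel":[[0,0,-3],[0,0,-2],[0,0,-1],[0,0,0],[0,0,0]],"dr":[[0,0,0],[0,0,0],[0,0,0],[0,0,0],[0,0,0]],"jaw":[255,255,255,255,255]}';python3 -m jog '{"travel":[[0,0,-1],[0,0,0]],"dr":[[0,0,0],[0,0,0]],"jaw":[255,255]}'
```

```text
time: 23.82
eef_pos: [0.4275, -0.2967, 0.0556]
tcp_rot: [0.977, 0.215, 0.0, 0.0]
contact_force: [-1.1, 0.5, 2.9]
opening: 0.527
time: 23.98
eef_pos: [0.4276, -0.2967, 0.0556]
tcp_rot: [0.977, 0.215, -0.0, -0.0]
contact_force: [-2.6, 3.4, 9.5]
opening: 0.535
```

```bash
python3 -m jog '{"travel":[[0,0,0],[0,0,0],[0,0,0],[0,0,0],[0,0,10]],"dr":[[0,0,0],[0,0,0],[0,0,0],[0,0,0],[0,0,0]],"jaw":[0,0,0,0,0]}'; python3 -m jog '{"travel":[[0,0,35],[0,0,35],[0,0,35],[0,0,33],[6,34,0]],"dr":[[0,0,0],[0,0,0],[0,0,0],[0,0,0],[0,0,1]],"jaw":[0,0,0,0,0]}'; python3 -m jog '{"travel":[[6,39,0],[6,39,0],[6,39,0],[6,39,0],[6,39,0]],"dr":[[0,0,0],[0,0,0],[0,0,0],[0,0,0],[0,0,0]],"jaw":[0,0,0,0,0]}'; python3 -m jog '{"travel":[[4,39,0],[-3,39,0],[-3,39,0],[-3,39,0],[-3,39,0]],"dr":[[0,0,0],[0,0,0],[0,0,0],[0,0,0],[0,0,0]],"jaw":[0,0,0,0,0]}'; python3 -m jog '{"travel":[[-4,39,0],[-4,39,0],[-4,39,0],[0,0,0],[0,0,0]],"dr":[[0,0,0],[0,0,0],[0,0,0],[0,0,0],[0,0,0]],"jaw":[0,0,0,0,0]}'; python3 look.py w_do
```

```text
time: 24.4
eef_pos: [0.426, -0.2953, 0.0621]
tcp_rot: [0.977, 0.215, -0.001, -0.002]
contact_force: [-0.2, 0.4, 0.1]
opening: 0.998
time: 24.82
eef_pos: [0.4364, -0.269, 0.2118]
tcp_rot: [0.975, 0.221, 0.004, 0.008]
contact_force: [1.9, -0.6, 1.1]
opening: 0.998
time: 25.23
eef_pos: [0.4632, -0.0658, 0.2028]
tcp_rot: [0.975, 0.223, 0.001, 0.0]
contact_force: [1.0, -0.4, -0.6]
opening: 1.0
time: 25.65
eef_pos: [0.4548, 0.1294, 0.2028]
tcp_rot: [0.975, 0.223, 0.001, 0.0]
contact_force: [1.2, -0.0, -0.1]
opening: 1.0
time: 26.07
eef_pos: [0.4427, 0.2462, 0.2025]
tcp_rot: [0.974, 0.225, 0.0, 0.0]
contact_force: [0.3, 0.1, -0.3]
opening: 0.996
26.0667 [442.7 246.2 202.5] yaw 26.02890845303292
```

View pics/w_do.png

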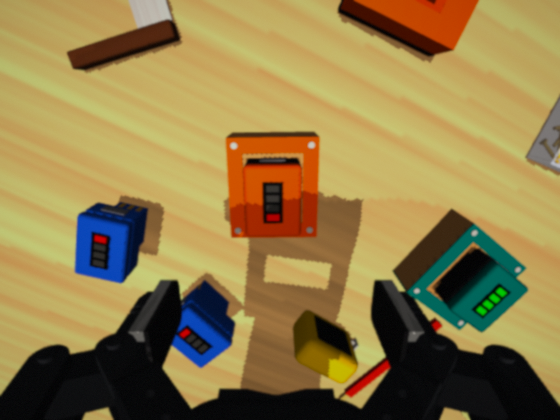

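```bash
python3 - <<'E'
from wf import *
wfit("DO","w_do",[(234,145),(312,145),(309,231),(237,231)],S,(444,249,26))
wfit("po","w_do",[(245,167),(300,167),(300,236.5),(245,236.5)],pk(87),(444,249,26))
print(atz("top",[(173,304),(120,279)],[.07,.07]))
E
```

```text
DO [444.  248.6] yaw 25.9 rms 0.31
po [444.3 248.8] yaw 25.9 rms 1.31
[[0.28276275 0.25314919 0.07      ]
 [0.33485788 0.36282889 0.07      ]]
```

```bash
python3 -m jog '{"travel":[[1.8,2.5,-36],[0,0,-36],[0,0,-36],[0,0,-30],[0,0,-11]],"dr":[[0,0,0],[0,0,0],[0,0,0],[0,0,0],[0,0,0]],"jaw":[0,0,0,0,0]}'; python3 -m jog '{"travel":[[0,0,0],[0,0,0],[0,0,0],[0,0,0],[0,0,0]],"dr":[[0,0,0],[0,0,0],[0,0,0],[0,0,0],[0,0,0]],"jaw":[0,0,255,255,255]}';python3 -m jog '{"travel":[[0,0,0],[0,0,0],[0,0,0],[0,0,0],[0,0,0]],"dr":[[0,0,0],[0,0,0],[0,0,0],[0,0,0],[0,0,0]],"jaw":[255,255,255,255,255]}'
```

```text
time: 26.53
eef_pos: [0.4422, 0.2442, 0.0485]
tcp_rot: [0.975, 0.222, -0.004, 0.001]
contact_force: [-0.4, 0.5, 0.6]
opening: 1.0
time: 26.95
eef_pos: [0.4467, 0.2475, 0.0552]
tcp_rot: [0.975, 0.223, 0.002, -0.0]
contact_force: [-0.6, -0.9, 1.6]
opening: 0.604
time: 27.37
eef_pos: [0.4465, 0.2479, 0.0552]
tcp_rot: [0.975, 0.223, 0.002, -0.0]
contact_force: [-1.2, 0.6, 6.6]
opening: 0.537
```

```bash
python3 -m jog '{"travel":[[0,0,10],[0,0,20],[0,0,30],[0,0,35],[20,-3,0]],"dr":[[0,0,0],[0,0,0],[0,0,0],[0,0,0],[0,0,-7]],"jaw":[255,255,255,255,255]}'; python3 -m jog '{"travel":[[36,-5,0],[36,-5,0],[36,-5,0],[36,-5,0],[36,-5,0]],"dr":[[0,0,-7],[0,0,-7],[0,0,-1.4],[0,0,0],[0,0,0]],"jaw":[255,255,255,255,255]}'; python3 -m jog '{"travel":[[16,-1,0],[0,0,-20],[0,0,-18],[0,0,0],[0,0,0]],"dr":[[0,0,0],[0,0,0],[0,0,0],[0,0,0],[0,0,0]],"jaw":[255,255,255,255,255]}'; python3 look.py w_p5
```

```text
time: 27.78
eef_pos: [0.4664, 0.2458, 0.1554]
tcp_rot: [0.987, 0.163, 0.005, -0.001]
contact_force: [1.6, 0.1, -1.3]
opening: 0.534
time: 28.2
eef_pos: [0.6459, 0.2185, 0.1476]
tcp_rot: [1.0, 0.03, -0.001, 0.0]
contact_force: [0.2, -0.7, -2.2]
opening: 0.532
time: 28.62
eef_pos: [0.6593, 0.2177, 0.1078]
tcp_rot: [1.0, 0.03, -0.003, 0.0]
contact_force: [0.6, -0.5, -2.1]
opening: 0.529
28.6167 [659.3 217.7 107.8] yaw 3.3898702362398665
```

View pics/w_p5.png

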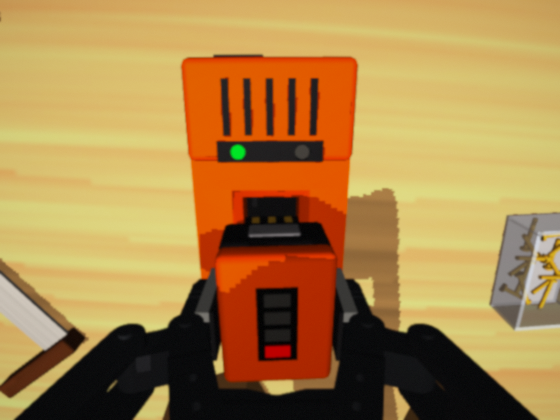

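```bash
python3 -m jog '{"travel":[[1.3,1.6,0],[0,0,-8],[0,0,-8],[0,0,-8],[0,0,-8]],"dr":[[0,0,0.1],[0,0,0],[0,0,0],[0,0,0],[0,0,0]],"jaw":[255,255,255,255,255]}'; python3 -m jog '{"travel":[[0,0,-6],[0,0,-4],[0,0,0],[0,0,0]],"dr":[[0,0,0],[0,0,0],[0,0,0],[0,0,0]],"jaw":[255,255,255,255]}'
```

```text
time: 29.08
eef_pos: [0.662, 0.2196, 0.077]
tcp_rot: [1.0, 0.03, -0.0, 0.0]
contact_force: [0.4, -0.5, -4.0]
opening: 0.536
time: 29.42
eef_pos: [0.6622, 0.2196, 0.0674]
tcp_rot: [1.0, 0.03, -0.0, 0.0]
contact_force: [-0.4, 0.8, -2.6]
opening: 0.536
```

```bash
python3 -m jog '{"travel":[[0,0,-3],[0,0,-2],[0,0,-2],[0,0,-1],[0,0,0]],"dr":[[0,0,0],[0,0,0],[0,0,0],[0,0,0],[0,0,0]],"jaw":[255,255,255,255,255]}'; python3 -m jog '{"travel":[[0,0,0],[0,0,0]],"dr":[[0,0,0],[0,0,0]],"jaw":[255,255]}'
```

```text
time: 29.83
eef_pos: [0.6626, 0.2196, 0.0604]
tcp_rot: [1.0, 0.03, 0.0, 0.0]
contact_force: [-0.4, -0.1, -0.2]
opening: 0.534
time: 30.0
eef_pos: [0.6626, 0.2196, 0.0604]
tcp_rot: [1.0, 0.03, 0.0, -0.0]
contact_force: [-0.9, 0.0, -0.7]
opening: 0.539
```

```bash
python3 -m jog '{"travel":[[0,0,-1.5],[0,0,0],[0,0,0]],"dr":[[0,0,0],[0,0,0],[0,0,0]],"jaw":[255,255,255]}'; python3 -m jog '{"travel":[[0,0,0],[0,0,0],[0,0,0],[0,0,0],[0,0,10]],"dr":[[0,0,0],[0,0,0],[0,0,0],[0,0,0],[0,0,0]],"jaw":[0,0,0,0,0]}'; python3 -m jog '{"travel":[[0,0,35],[0,0,35],[0,0,30],[0,0,0],[-10,-21,0]],"dr":[[0,0,0],[0,0,0],[0,0,0],[0,0,0],[0,0,7.1]],"jaw":[0,0,0,0,0]}'; python3 -m jog '{"travel":[[-17,-37,0],[-17,-37,0],[-17,-37,0],[-17,-37,0],[-17,-37,0]],"dr":[[0,0,7.1],[0,0,7.1],[0,0,0],[0,0,0],[0,0,0]],"jaw":[0,0,0,0,0]}'; python3 -m jog '{"travel":[[-17,-37,0],[-17,-37,0],[-17,-37,0],[-17,-37,0],[-17,-37,0]],"dr":[[0,0,0],[0,0,0],[0,0,0],[0,0,0],[0,0,0]],"jaw":[0,0,0,0,0]}';python3 -m jog '{"travel":[[-17,-37,0],[-17,-37,0],[-17,-37,0],[-4,-14,0],[0,0,-30]],"dr":[[0,0,0],[0,0,0],[0,0,0],[0,0,0],[0,0,0]],"jaw":[0,0,0,0,0]}';python3 -m jog '{"travel":[[0,0,0],[0,0,0]],"dr":[[0,0,0],[0,0,0]],"jaw":[0,0]}'
```

```text
time: 30.25
eef_pos: [0.6629, 0.2197, 0.0603]
tcp_rot: [1.0, 0.03, 0.0, 0.0]
contact_force: [-2.5, -0.5, 4.8]
opening: 0.534
time: 30.67
eef_pos: [0.6606, 0.2193, 0.0659]
tcp_rot: [1.0, 0.03, -0.002, 0.0]
contact_force: [-0.3, -0.4, -0.4]
opening: 1.005
time: 31.08
eef_pos: [0.6553, 0.2013, 0.1737]
tcp_rot: [0.996, 0.094, 0.005, -0.001]
contact_force: [-0.2, 0.2, 0.3]
opening: 0.999
time: 31.5
eef_pos: [0.5665, 0.0122, 0.1691]
tcp_rot: [0.977, 0.215, 0.001, 0.0]
contact_force: [0.9, 0.1, 0.4]
opening: 0.997
time: 31.92
eef_pos: [0.4814, -0.173, 0.1693]
tcp_rot: [0.977, 0.215, 0.001, 0.001]
contact_force: [0.9, 0.2, 0.4]
opening: 0.997
time: 32.33
eef_pos: [0.4296, -0.3035, 0.1455]
tcp_rot: [0.977, 0.212, 0.004, 0.007]
contact_force: [1.4, -1.3, 0.2]
opening: 0.999
time: 32.5
eef_pos: [0.4262, -0.2954, 0.1372]
tcp_rot: [0.977, 0.214, -0.001, -0.002]
contact_force: [-0.0, -0.0, 0.3]
opening: 0.997
```

```bash
python3 -m jog '{"travel":[[0,-1,-30],[0,0,-30],[0,0,-15],[0,0,-8],[0,0,0]],"dr":[[0,0,0],[0,0,0],[0,0,0],[0,0,0],[0,0,0]],"jaw":[0,0,0,0,0]}'; python3 -m jog '{"travel":[[0,0,0],[0,0,0],[0,0,0],[0,0,0],[0,0,0]],"dr":[[0,0,0],[0,0,0],[0,0,0],[0,0,0],[0,0,0]],"jaw":[0,255,255,255,255]}';python3 -m jog '{"travel":[[0,0,0],[0,0,0],[0,0,0],[0,0,0]],"dr":[[0,0,0],[0,0,0],[0,0,0],[0,0,0]],"jaw":[255,255,255,255]}'
```

```text
time: 32.92
eef_pos: [0.4272, -0.2961, 0.0546]
tcp_rot: [0.977, 0.215, -0.001, -0.001]
contact_force: [-0.8, 0.5, -0.0]
opening: 1.002
time: 33.33
eef_pos: [0.4276, -0.2969, 0.057]
tcp_rot: [0.977, 0.214, 0.0, -0.001]
contact_force: [-1.5, 4.8, 7.0]
opening: 0.529
time: 33.67
eef_pos: [0.4275, -0.2969, 0.057]
tcp_rot: [0.977, 0.214, -0.0, -0.001]
contact_force: [-1.5, 3.7, 7.7]
opening: 0.533
```

```bash
python3 -m jog '{"travel":[[0,0,10],[0,0,25],[0,0,38],[0,0,38],[6,34,0]],"dr":[[0,0,0],[0,0,0],[0,0,0],[0,0,0],[0,0,1.1]],"jaw":[255,255,255,255,255]}'; python3 -m jog '{"travel":[[6,39,0],[6,39,0],[6,39,0],[6,39,0],[6,39,0]],"dr":[[0,0,0],[0,0,0],[0,0,0],[0,0,0],[0,0,0]],"jaw":[255,255,255,255,255]}'; python3 -m jog '{"travel":[[4,39,0],[-3,39,0],[-3,39,0],[-3,39,0],[-3,39,0]],"dr":[[0,0,0],[0,0,0],[0,0,0],[0,0,0],[0,0,0]],"jaw":[255,255,255,255,255]}'; python3 -m jog '{"travel":[[-3,39,0],[-3,39,0],[-3,41,0],[0,0,-30],[0,0,-30]],"dr":[[0,0,0],[0,0,0],[0,0,0],[0,0,0],[0,0,0]],"jaw":[255,255,255,255,255]}'; python3 -m jog '{"travel":[[0,0,0],[0,0,0]],"dr":[[0,0,0],[0,0,0]],"jaw":[255,255]}';python3 look.py w_p6
```

```text
time: 34.08
eef_pos: [0.4372, -0.271, 0.1767]
tcp_rot: [0.975, 0.222, 0.005, 0.009]
contact_force: [1.9, -0.5, -0.2]
opening: 0.533
time: 34.5
eef_pos: [0.4631, -0.0667, 0.1669]
tcp_rot: [0.975, 0.224, 0.0, 0.0]
contact_force: [1.4, -1.0, -1.8]
opening: 0.533
time: 34.92
eef_pos: [0.4547, 0.1284, 0.1669]
tcp_rot: [0.975, 0.224, 0.0, 0.0]
contact_force: [1.1, -0.1, -2.7]
opening: 0.533
time: 35.33
eef_pos: [0.4479, 0.2487, 0.1087]
tcp_rot: [0.974, 0.226, 0.004, -0.0]
contact_force: [-0.5, 0.1, -2.6]
opening: 0.53
time: 35.5
eef_pos: [0.4446, 0.2451, 0.1049]
tcp_rot: [0.975, 0.224, -0.002, 0.0]
contact_force: [0.5, 0.1, -2.7]
opening: 0.531
35.5 [444.6 245.1 104.9] yaw 25.902761919333134
```

View pics/w_p6.png

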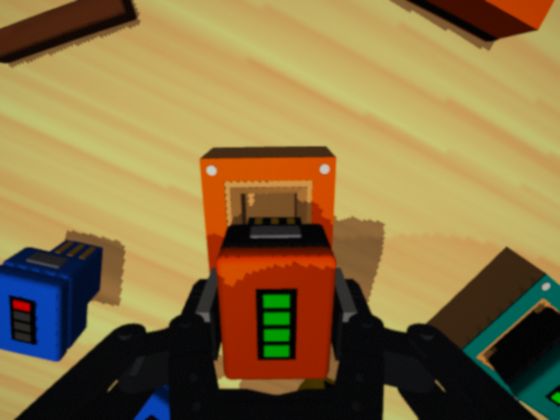

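```bash
python3 -m jog '{"travel":[[1.4,3.6,0],[0,0,-5],[0,0,0],[0,0,0]],"dr":[[0,0,0],[0,0,0],[0,0,0],[0,0,0]],"jaw":[255,255,255,255]}';python3 - <<'E'
from wf import *
rel("w_p6",[(211,171),(324,169)],45)
E
```

```text
time: 35.88
eef_pos: [0.4483, 0.2491, 0.1022]
tcp_rot: [0.975, 0.224, 0.001, -0.0]
contact_force: [0.1, -0.3, -2.3]
opening: 0.529
[[40.9, -38.5], [42.2, 30.4]]
```

```bash
python3 -m jog '{"travel":[[-2,0.2,-3],[0,0,-8],[0,0,-8],[0,0,-8],[0,0,-6]],"dr":[[0,0,0],[0,0,0],[0,0,0],[0,0,0],[0,0,0]],"jaw":[255,255,255,255,255]}'; python3 -m jog '{"travel":[[0,0,-4],[0,0,-3],[0,0,0],[0,0,0]],"dr":[[0,0,0],[0,0,0],[0,0,0],[0,0,0]],"jaw":[255,255,255,255]}'
```

```text
time: 36.3
eef_pos: [0.4449, 0.2491, 0.0668]
tcp_rot: [0.975, 0.224, -0.001, 0.0]
contact_force: [-1.2, 0.1, -1.9]
opening: 0.525
time: 36.63
eef_pos: [0.4458, 0.2494, 0.0614]
tcp_rot: [0.975, 0.224, -0.0, 0.0]
contact_force: [0.6, -0.8, -2.2]
opening: 0.532
```

```bash
python3 -m jog '{"travel":[[0,0,-2],[0,0,-2],[0,0,-1],[0,0,-1],[0,0,0]],"dr":[[0,0,0],[0,0,0],[0,0,0],[0,0,0],[0,0,0]],"jaw":[255,255,255,255,255]}'; python3 -m jog '{"travel":[[0,0,0],[0,0,0]],"dr":[[0,0,0],[0,0,0]],"jaw":[255,255]}'
```

```text
time: 37.05
eef_pos: [0.4462, 0.2496, 0.057]
tcp_rot: [0.975, 0.224, -0.0, 0.0]
contact_force: [-3.1, 0.1, 5.2]
opening: 0.53
time: 37.22
eef_pos: [0.4462, 0.2496, 0.057]
tcp_rot: [0.975, 0.224, 0.0, 0.0]
contact_force: [-2.4, -0.8, 5.9]
opening: 0.53
```

Seated at 57 mm with contact force, as expected. I'll release, rise, move clear of the top camera's view and check.

```bash
python3 -m jog '{"travel":[[0,0,0],[0,0,0],[0,0,0],[0,0,0],[0,0,10]],"dr":[[0,0,0],[0,0,0],[0,0,0],[0,0,0],[0,0,0]],"jaw":[0,0,0,0,0]}'; python3 -m jog '{"travel":[[0,0,35],[0,0,35],[0,0,35],[0,0,35],[0,0,0]],"dr":[[0,0,0],[0,0,0],[0,0,0],[0,0,0],[0,0,0]],"jaw":[0,0,0,0,0]}'; python3 -m jog '{"travel":[[0,38,0],[0,38,0],[0,38,0],[-5,38,0],[-5,38,0]],"dr":[[0,0,0],[0,0,0],[0,0,0],[0,0,0],[0,0,0]],"jaw":[0,0,0,0,0]}'; python3 -m jog '{"travel":[[-20,35,0],[-20,35,0],[0,0,0],[0,0,0],[0,0,0]],"dr":[[0,0,0],[0,0,0],[0,0,0],[0,0,0],[0,0,0]],"jaw":[0,0,0,0,0]}'; python3 -c "
from h import *
im=read_camera('top')
cv2.imwrite('pics/t3.png',cv2.resize(im[60:285,120:460,::-1],(800,529),interpolation=cv2.INTER_CUBIC))
im=read_camera('scene');cv2.imwrite('pics/s3.png',cv2.resize(im[120:420,150:500,::-1],(700,600),interpolation=cv2.INTER_CUBIC))"
```

```text
time: 37.63
eef_pos: [0.4442, 0.2489, 0.0638]
tcp_rot: [0.975, 0.224, -0.002, 0.0]
contact_force: [-0.6, -0.1, -0.8]
opening: 0.999
time: 38.05
eef_pos: [0.4501, 0.2509, 0.2151]
tcp_rot: [0.975, 0.224, 0.008, -0.001]
contact_force: [0.6, 0.9, 1.5]
opening: 1.0
time: 38.47
eef_pos: [0.4356, 0.4411, 0.206]
tcp_rot: [0.975, 0.224, 0.0, -0.0]
contact_force: [1.3, -1.1, -0.1]
opening: 0.995
time: 38.88
eef_pos: [0.3956, 0.5093, 0.2055]
tcp_rot: [0.975, 0.224, 0.0, 0.0]
contact_force: [-0.5, -0.8, 0.3]
opening: 0.997
```

View pics/t3.png

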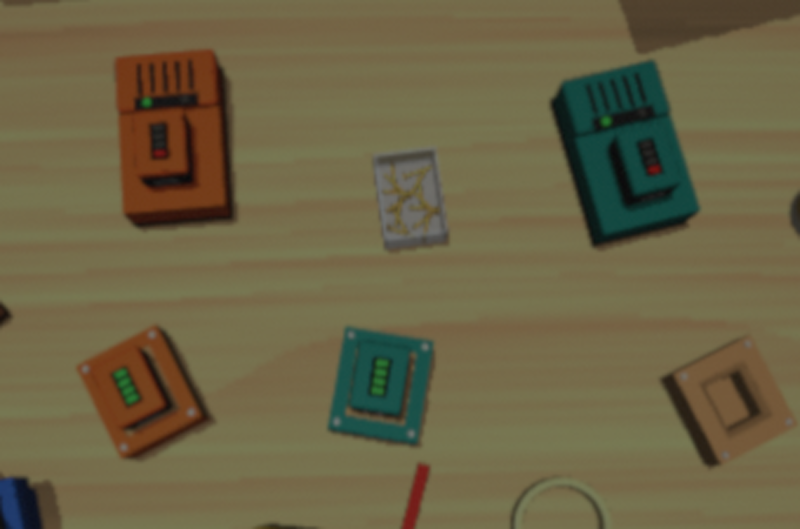

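The final top view shows red gauges on both chargers at (160,140) and (650,157) and green gauges in the teal and orange docks at (380,377) and (126,385). The spare dock is empty, and every pack sits as it did at the start.

```bash
python3 -c "
from plant import *
print(sign_off())"
```

```text
the job is handed in; nothing more can be done
None
```

Both battery pairs are swapped. Each flat pack is on the charger of its own colour and each charged pack is in the dock of its own colour. I parked the charged packs in the spare dock on the way, and handed the job in at about 39 s of the 125 s allowed.

- **Seating:** Each pack was lowered until I felt light contact (up to about 10 N) at the tool height that matched fully down. Only then did I release it.
- **Last check:** The final top view shows red gauges on both chargers and green gauges in both coloured docks. The spare dock is empty and the gripper is clear. The packs look upright and centred, though I judged that by eye and did not measure the final poses.
- **Not checked:** A closing side view was refused because I had reached the 16-picture limit, so the final seating heights rest on the tool heights and contact forces alone.

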